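# Pack two gift sets of turned wood

### The arm

A 6-joint arm with a two-finger parallel gripper is mounted at the origin on the work surface. World frame = base frame: x ahead of the robot, y to its left, z up, the work surface at z = 0. Lengths are in m, angles in rad, forces in N, time in s.
With the tool pointing down it reaches from about 0.35 to 0.8 m from the base axis. Payload 7.3 kg.
Tool frame: the origin (TCP) lies between the finger pads; the fingertips stand 25 mm ahead of it and the grasp point (between the pads) lies 6 mm ahead of it (r.tip_extent is the distance from the TCP to the fingertips, in m); z points along the fingers, y is the line along which they close (so a half turn about z gives the same grasp; the last joint's range is limited). The gripper opens to 85 mm and grips with 20 to 120 N. Pads are 22 mm wide; open, the fingers measure 114 mm over their backs; the gripper's body (76 mm by 85 mm) begins 54 mm behind the grasp point. The pads swing forward as they close: fully open they stand 13 mm farther back than shut.
Start: joints at [0.995, 0.342, 1.524, -0, 1.275, -0.146], TCP at [0.219, 0.477, 0.256] pointing down, gripper open.
Joint ranges: [-2.53, 2.53], [-0.77, 2.02], [0.04, 2.7], [-1, 4.14], [0.28, 2.66], [-3.11, 3.11]. Speed limits (rad/s): [2.57, 2.57, 3.14, 3.14, 3.14, 3.14].

### API

Orientations are given as a unit quaternion [x, y, z, w].
In Python, from workcell import r, command_gripper, optics gives the robot as it stands. The module is installed in compiled form; this text tells all that it offers. Calls block until the motion is done:
- r.reach(position, orientation): joint-space move of the TCP to a pose.
- r.move_straight(position, orientation=None, speed=0.15, max_force=None): straight line of the TCP; orientation=None keeps the orientation; speed is the mean speed in m/s. With max_force (N) it stops when the force on the tool has changed by that much, and returns True; else False.
- r.movej(angles): joint-space move.
- command_gripper(opening, force=None): finger opening in m; force is the grip in N (None keeps the last); returns when the fingers have stopped.
- r.hold(seconds).
- r.solve_ik(position, orientation): joint angles nearest the present ones, or None.
- r.read_state(): the state.
- optics.get_image(name): name is "side" or "top"; returns (picture, depth): 480x640x3 uint8, red, green, blue; 480x640 float32, m along the optical axis (not along the pixel's ray), 0 where there is no reading.
- optics.camera_model(name): a dict with "K" (3x3 intrinsics, pixels), "k1" (the pictures are not rectified: a ray, as slopes to the right and down, at radius r is drawn at 1 + k1 r^2 times it, then the intrinsics apply), "R" (3x3) and "t" (3): a world point X has camera coordinates R X + t. Camera axes: x right, y down, z forward; pixel columns grow to the right and rows downward; lengths in m; the calibration is good to about 2 mm. A picture is of the moment at which its call begins. camera_model takes no time and is no camera call.
A pose or a line that the arm cannot do raises r.PlanningError and nothing moves.
- r.finish_job(): hands the job in; it is judged then, once.
The state is a dict: "time_s": time; "joint_positions": joint angles; "dq": joint speeds; "tau": joint torques, N m; "eef_pos": TCP position; "eef_rot": TCP orientation; "contact_force": force on the tool from outside, world axes, zero at the start; "torque": the same for the moment, N m; "grip_width": finger opening in m; "grip_force": force on a finger pad.
Only numpy, scipy, OpenCV 4.12 (cv2) and the standard library are available. Lean on these libraries where they do the work, as an engineer would, in place of code of your own. Each camera call takes 0.05 s, during which the arm holds its last target. There are 200 camera calls.

### The job

Make up the two gift sets: the green tray gets the pale jar, the dark red-brown gourd and the black elephant; the white tray gets the dark red-brown jar and the pale gourd. Set each piece down, without dropping it, upright in the pocket cut for it, right down on the pocket's floor. Leave the vase, the tape roll and the brush where they are.

Things in the scene. Friction and masses are not known exactly. Their poses are not given: they have to be found in the camera images.
- jar_pale: Pale yellow wood screw-lidded turned jar, lid fixed: straight round body 58 mm across and 56 high, on top a small knob 24 mm across, 79 high in all. Origin at the centre of its underside, z up.
- jar_red: Dark red-brown wood screw-lidded turned jar, lid fixed: straight round body 58 mm across and 56 high, on top a small knob 24 mm across, 79 high in all. Origin at the centre of its underside, z up.
- gourd_pale: Pale yellow wood turned gourd ornament: round lower bulb 46 mm across up to 40 high, waist 27 mm, round upper bulb 34 mm across between 56 and 80 high, short stalk to 90. Origin at the centre of its underside, z up.
- gourd_red: Dark red-brown wood turned gourd ornament: round lower bulb 46 mm across up to 40 high, waist 27 mm, round upper bulb 34 mm across between 56 and 80 high, short stalk to 90. Origin at the centre of its underside, z up.
- elephant: Black carved elephant standing on four legs, 80 mm long, body 34 mm wide with flat-sided flanks from 26 to 60 high, top at 64. Grip it across the flanks, about 44 above its feet. Origin between its feet on the ground, x along its length towards the trunk, y across, z up.
- tray_green: Fixed green packing tray, 92 (x) by 272 (y) mm, 18 high, origin at the centre of its underside. Three pockets in a row along y, all at x = 0, floors 4 mm above the table (14 deep, lined with brown paper): 74 mm square for a jar, centre y = +91 mm; 64 mm square for a gourd, centre y = +14 mm; oblong for the elephant, 54 (x) by 98 (y), centre y = -75 mm (the elephant lies along the tray's y, head either way). Stands with its y within about 0.2 rad of world y.
- tray_white: Fixed white packing tray, 92 (x) by 168 (y) mm, 18 high, origin at the centre of its underside. Two pockets in a row along y, both at x = 0, floors 4 mm above the table (14 deep, lined with brown paper): 74 mm square for a jar, centre y = +39 mm; 64 mm square for a gourd, centre y = -38 mm. Stands with its y within about 0.2 rad of world y.
- vase: Bystander: walnut-brown turned vase with a flaring lip around a wide black mouth, 56 mm across, 94 high; stands among the stock and stays. Origin at the centre of its underside.
- tape: Bystander: brown roll of packing tape lying flat, 84 mm across, hole 60, 36 high; stays. Origin at the centre of its underside.
- brush: Bystander: flat wooden dusting brush with black bristles, lying beyond the trays, 178 mm long, 18 high; stays. Origin 4 mm from the middle, on its underside, x along its length.
Not all that is in view belongs to the job. What is shaped like the jar_pale but orange or purple is not meant.

How it is judged:
By the outcome, as a careful person would: the job done as asked, in the order asked, and still so for the second after the job is handed in, with the robot touching nothing.
It also fails if it takes over 120 s, if anything falls off the work surface, if the arm or the gripper's body presses on something with over 40 N, if the wrist force passes 120 N, or if a joint passes its speed limit or range.

## Working session

There is one attempt and no reset: what is moved stays moved. The work goes in short steps, each a Python script; the robot and the scene stay as the last script left them, time stands still between calls to the robot, and variables do not carry over. Pictures are saved under pics/ and viewed, at most 14 in all, crops included, and the job is handed in when it is done.

```bash
mkdir -p pics; ls; python3 - <<'E'
from workcell import r, optics
import cv2, numpy as np
for n in ("top","side"):
    p,d=optics.get_image(n); np.savez(f"{n}0.npz",p=p,d=d)
    cv2.imwrite(f"pics/{n}0.png",p[:,:,::-1])
    m=optics.camera_model(n); print(n,m, (d==0).mean())
print(r.read_state(), r.tip_extent)
E
```

```text
pics
top {'K': array([[517.56395082,   0.        , 316.43090263],
       [  0.        , 517.56395082, 239.35729528],
       [  0.        ,   0.        ,   1.        ]]), 'k1': 0.012721743852008563, 'R': array([[ 0.02284349, -0.99970801, -0.00787805],
       [-0.99004878, -0.02152687, -0.13906839],
       [ 0.13885819,  0.01097646, -0.99025144]]), 't': array([0.00151264, 0.56921811, 1.00055179])} 0.0037337239583333333
side {'K': array([[509.16125858,   0.        , 305.85245248],
       [  0.        , 509.16125858, 240.58188601],
       [  0.        ,   0.        ,   1.        ]]), 'k1': 0.03233396417656849, 'R': array([[ 0.90276159, -0.43005675,  0.00852712],
       [-0.28502862, -0.61293493, -0.73693247],
       [ 0.32214935,  0.66284385, -0.67591259]]), 't': array([-0.51902491,  0.20122864,  1.04775183])} 0.003912760416666667
{'time_s': 0.1, 'joint_positions': array([ 9.94980114e-01,  3.42627384e-01,  1.52493504e+00, -2.03770406e-05,
        1.27537570e+00, -1.46029137e-01]), 'dq': array([-0.00116216, -0.00325316, -0.00222205,  0.00014136,  0.00081589,
       -0.00070233]), 'tau': array([ 1.35780218e-03, -4.34443688e+01, -2.46490949e+01, -2.57693237e-04,
        4.64948360e-03, -1.97948862e-05]), 'eef_pos': array([0.21857625, 0.47697974, 0.25570401]), 'eef_rot': array([ 2.13240463e-01,  9.76999515e-01, -6.32836013e-04, -2.28451882e-04]), 'contact_force': array([ 0.16129502,  0.33715905, -0.21746463]), 'torque': array([ 0.03482303, -0.00889304,  0.06583228]), 'grip_force': 0.0, 'grip_width': 0.0852445208109469} 0.025
```

View pics/top0.png

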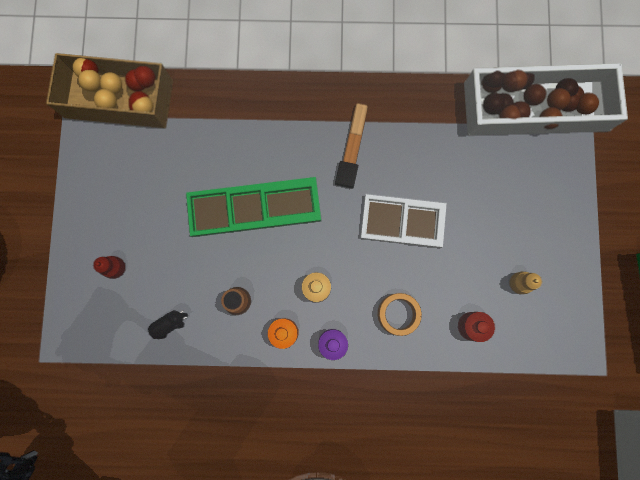

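View pics/side0.png

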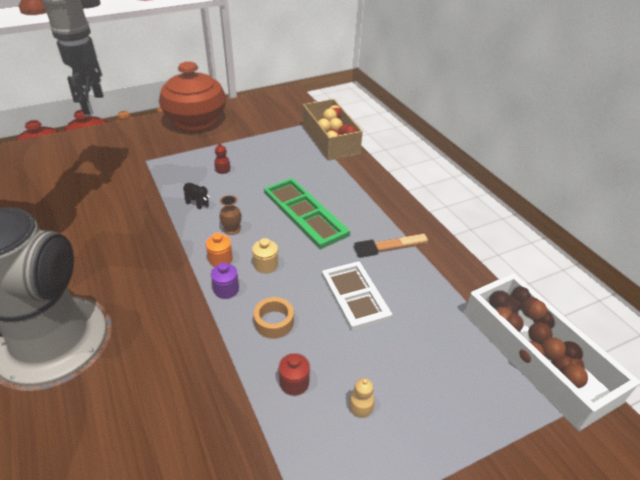

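Top view, with what could be taken for what:
- Pale jar (316,287): lookalikes are the orange jar (282,333) and the purple jar (333,345).
- Red jar (479,327).
- Red gourd (109,266) and pale gourd (525,282): the vase (236,300) could be taken for one.
- Elephant (168,324).
- Green tray (254,207) and white tray (403,221), with the brush at (351,145) and the tape at (400,314).
- The fruit crates at the top corners are not part of the job.

The side view agrees with this.

```bash
cat > vis.py <<'E'
import cv2, numpy as np
from workcell import optics
PX={'jar_pale':(316,287),'jar_red':(479,327),'gourd_pale':(525,282),'gourd_red':(109,266),'elephant':(168,324),'vase':(236,300)}
TOP={'jar_pale':.079,'jar_red':.079,'gourd_pale':.09,'gourd_red':.09,'elephant':.064}
def rays(n,uv):
    m=optics.camera_model(n);K=m['K']
    D=np.array([m['k1'],0,0,0,0.])
    s=cv2.undistortPoints(np.asarray(uv,float).reshape(-1,1,2),K,D)[:,0]
    return np.c_[s,np.ones(len(s))]@m['R'], -m['R'].T@m['t']   # world dirs (unit optical z), centre
def plane(n,uv,z):
    d,c=rays(n,uv); return c+d*((z-c[2])/d[:,2])[:,None]
def cloud(n,d):
    v,u=np.mgrid[:480,:640]; w,c=rays(n,np.c_[u.ravel(),v.ravel()])
    X=c+w*d.ravel()[:,None]; X[d.ravel()==0]=np.nan
    return X.reshape(480,640,3)
E
python3 - <<'E'
from vis import *
C={}
for n in('top','side'):
    f=np.load(n+'0.npz'); C[n]=cloud(n,f['d']); 
    if n=='top': P=f['p']
X=C['top']
print('table z',np.nanmedian(X[220:230,450:600,2]),np.nanstd(X[220:230,450:600,2]))
g={}
for k,(u,v) in PX.items():
    c=X[v-3:v+4,u-3:u+4].reshape(-1,3); c=np.nanmedian(c,0)
    for n in C:
        Q=C[n].reshape(-1,3); Q=Q[~np.isnan(Q[:,0])]
        Q=Q[(np.hypot(*(Q[:,:2]-c[:2]).T)<.055)&(Q[:,2]>.008)&(Q[:,2]<.12)]
        zt=np.percentile(Q[:,2],99.5); out=[]
        for a,b in ((.008,.04),(.045,.062),(.058,.078),(.068,.1)):
            q=Q[(Q[:,2]>a)&(Q[:,2]<b)]
            if len(q)>5:
                (x,y),rr=cv2.minEnclosingCircle(q[:,:2].astype(np.float32)); out.append((len(q),round(x,4),round(y,4),round(rr,4)))
        print(k,n,'ztop',round(zt,4),out)
        if k=='elephant':
            q=Q[Q[:,2]>.03]; print(cv2.minAreaRect(q[:,:2].astype(np.float32)))
hsv=cv2.cvtColor(P,cv2.COLOR_RGB2HSV)
M={'green':cv2.inRange(hsv,(45,120,60),(80,255,255)),'white':cv2.inRange(hsv,(0,0,190),(180,40,255))}
for k,m in M.items():
    m[:170]=0; m[260:]=0; m[:,:150]=0
    cs,_=cv2.findContours(m,cv2.RETR_EXTERNAL,cv2.CHAIN_APPROX_NONE); c=max(cs,key=cv2.contourArea)
    w=plane('top',c[:,0],.018)
    print(k,'ray',cv2.minAreaRect(w[:,:2].astype(np.float32)))
    q=X[(m>0)&(X[:,:,2]>.013)&(X[:,:,2]<.024)]
    print(k,'depth',cv2.minAreaRect(q[:,:2].astype(np.float32)))
    i=np.zeros_like(m);cv2.fillPoly(i,[c],1); i[m>0]=0; i=cv2.morphologyEx(i,cv2.MORPH_OPEN,np.ones((3,3)))
    cc,_=cv2.findContours(i,cv2.RETR_EXTERNAL,cv2.CHAIN_APPROX_NONE)
    for h in cc:
        if cv2.contourArea(h)>200: print('  pocket',cv2.minAreaRect(plane('top',h[:,0],.018)[:,:2].astype(np.float32)))
e=P[294:354,128:208][:,:,::-1]; j=P[257:317,276:356][:,:,::-1]; a=P[236:296,70:150][:,:,::-1]; b=P[297:357,439:519][:,:,::-1]
s=np.vstack([np.hstack([e,j]),np.hstack([a,b])]); cv2.imwrite('pics/crop.png',cv2.resize(s,None,fx=5,fy=5))
E
```

```text
table z 0.0005643559859329628 0.0020330268846707935
jar_pale top ztop 0.0809 [(499, 0.4735, 0.013, 0.0288), (427, 0.4732, 0.013, 0.0283), (115, 0.4734, 0.0128, 0.0118)]
jar_pale side ztop 0.0811 [(243, 0.4732, 0.0087, 0.0289), (307, 0.4737, 0.0109, 0.0299), (239, 0.4739, 0.0103, 0.0288), (71, 0.474, 0.0122, 0.0121)]
jar_red top ztop 0.0808 [(121, 0.404, -0.2959, 0.0277), (554, 0.4039, -0.3028, 0.029), (458, 0.4041, -0.3022, 0.0285), (125, 0.4048, -0.3024, 0.0116)]
jar_red side ztop 0.0811 [(283, 0.401, -0.3105, 0.0275), (542, 0.404, -0.3042, 0.0296), (458, 0.4039, -0.3052, 0.0288), (126, 0.4036, -0.3039, 0.0125)]
gourd_pale top ztop 0.0901 [(192, 0.4935, -0.3997, 0.0225), (36, 0.4915, -0.3952, 0.0137), (133, 0.4937, -0.4005, 0.0166), (233, 0.493, -0.4009, 0.0166)]
gourd_pale side ztop 0.0907 [(322, 0.4933, -0.4038, 0.0234), (63, 0.4929, -0.4062, 0.0147), (195, 0.4937, -0.4036, 0.0179), (286, 0.4938, -0.4031, 0.0175)]
gourd_red top ztop 0.0895 [(206, 0.5062, 0.4272, 0.0224), (36, 0.5058, 0.4247, 0.0144), (156, 0.5067, 0.4285, 0.0173), (237, 0.5071, 0.4286, 0.017)]
gourd_red side ztop 
[... 1186 characters left out ...]

  pocket ((0.6349058151245117, 0.1593361496925354), (0.05817118659615517, 0.05777803808450699), 8.042452812194824)
  pocket ((0.6476139426231384, 0.07238414883613586), (0.04850553348660469, 0.09168114513158798), 8.187575340270996)
white ray ((0.6164324283599854, -0.16426941752433777), (0.1667720377445221, 0.0909457877278328), 84.57730102539062)
white depth ((0.6166369318962097, -0.16453802585601807), (0.1675199270248413, 0.09248972684144974), 84.18468475341797)
  pocket ((0.6132205128669739, -0.20244115591049194), (0.06495559960603714, 0.06577590852975845), 84.36145782470703)
  pocket ((0.6204714179039001, -0.12640783190727234), (0.07388880103826523, 0.07550891488790512), 84.63106536865234)
```

View pics/crop.png

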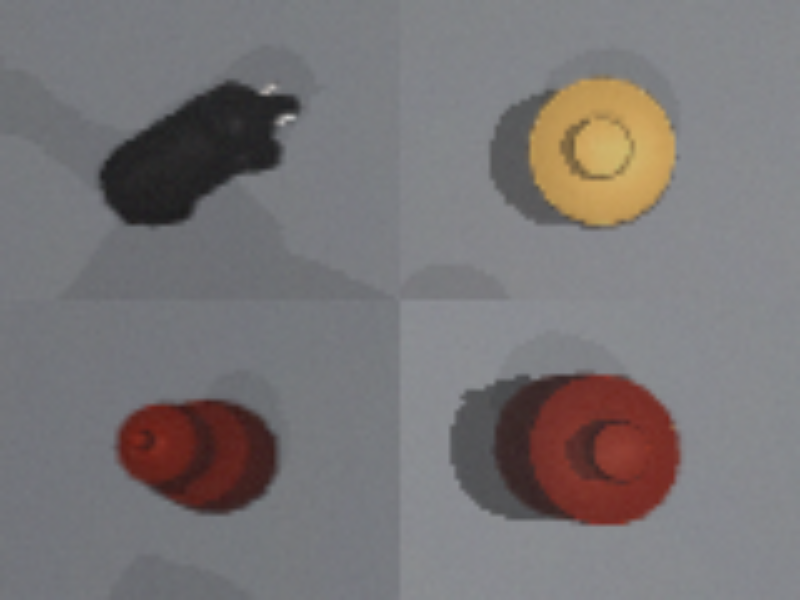

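The crop confirms the choice: elephant (head to the upper right), pale jar, red gourd and red jar. I'll write the pick and place helper and start with the pale jar.

```bash
cat > act.py <<'E'
import numpy as np
from vis import *
from workcell import r, command_gripper
def Q(th,ref):
    """downward pose, fingers closing along world angle th (deg, mod 180); pick the roll nearest mid-range"""
    best=None
    for t in (th,th+180):
        f=np.radians((t+90)/2); q=np.array([np.cos(f),np.sin(f),0,0])
        s=r.solve_ik(ref,q)
        if s is not None and (best is None or abs(s[5])<abs(best[1][5])): best=(q,s)
    return best
def st(m):
    s=r.read_state(); print(m,'t%.1f'%s['time_s'],'tcp',s['eef_pos'].round(4),'w%.4f'%s['grip_width'],'gf%.0f'%s['grip_force'],'F',s['contact_force'].round(1))
def pick(xy,th,gz,lift=.13,force=45):
    p=np.array([*xy,gz+.006]); up=p+[0,0,max(.1,.14-p[2])]
    q,j=Q(th,up); command_gripper(.085); r.movej(j)
    r.move_straight(p,q,speed=.15); command_gripper(0,force); st('gripped')
    r.move_straight(p+[0,0,lift],q,speed=.15); st('lifted')
def place(xy,th,gz,floor=.004,lift=.13):
    p=np.array([*xy,gz+floor+.006]); up=p+[0,0,lift-floor]
    q,j=Q(th,up); r.movej(j); st('over')
    r.move_straight(p+[0,0,.006],q,speed=.15); r.hold(.2)
    hit=r.move_straight(p-[0,0,.004],q,speed=.02,max_force=4); st('down hit=%s z-off %.1f mm'%(hit,1e3*(r.read_state()['eef_pos'][2]-p[2])))
    w=r.read_state()['grip_width']; command_gripper(min(.085,w+.015)); command_gripper(.085)
    r.move_straight(up,q,speed=.2); st('away')
def tray(c,yaw,y): a=np.radians(yaw); return np.array(c)+y*np.array([-np.sin(a),np.cos(a)])
G=lambda y: tray((.6390,.1480),8.25,y)
W=lambda y: tray((.6166,-.1645),-5.5,y)
E
python3 - <<'E'
from act import *
print(G(.091),G(.014),G(-.075),W(.039),W(-.038))
pick((.4735,.0122),8,.042); place(G(.091),8.25,.042)
E
```

```text
[0.62594217 0.23805828] [0.6369911  0.16185512] [0.64976195 0.07377615] [ 0.62033798 -0.12567955] [ 0.61295786 -0.20232506]
gripped t3.5 tcp [0.4742 0.0121 0.0492] w0.0572 gf47 F [-0.7  0.6  5.6]
lifted t4.5 tcp [0.4729 0.0123 0.1772] w0.0570 gf48 F [ 0.1 -0.  -2. ]
over t5.5 tcp [0.6256 0.2369 0.1775] w0.0569 gf48 F [ 0.2 -0.4 -1.6]
down hit=True z-off 1.2 mm t7.0 tcp [0.6262 0.2382 0.0532] w0.0570 gf48 F [-0.9 -0.7  5.4]
away t8.4 tcp [0.6253 0.2379 0.1767] w0.0850 gf0 F [-0.1  0.1 -1.5]
```

```bash
python3 - <<'E'
from act import *
pick((.5073,.4262),60,.069)
p,d=optics.get_image('side'); cv2.imwrite('pics/s1.png',p[:,:,::-1])
E
```

```text
gripped t10.9 tcp [0.5075 0.4265 0.0757] w0.0331 gf44 F [-0.4  0.2  2.9]
lifted t11.9 tcp [0.5068 0.4258 0.2037] w0.0328 gf45 F [-0.  -0.  -1.6]
```

View pics/s1.png

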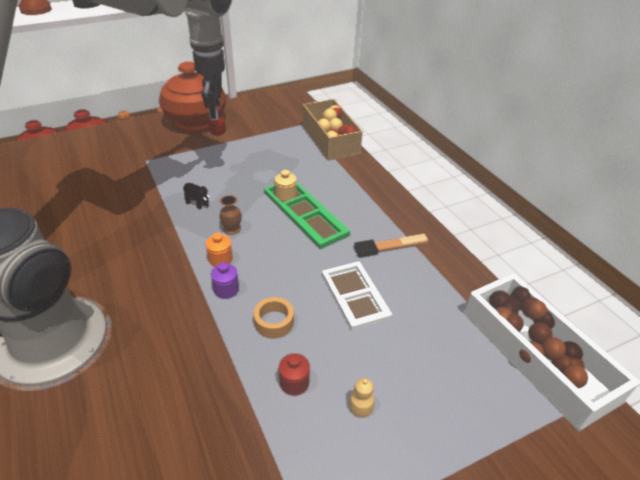

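The pale jar stands upright in its pocket at (286,187), and the red gourd hangs straight in the gripper at (217,127). Next I'll place it, then pick the elephant.

```bash
python3 - <<'E'
from act import *
place(G(.014),8.25,.069)
pick((.3955,.303),33,.044)
p,d=optics.get_image('top'); cv2.imwrite('pics/t2.png',p[:,:,::-1])
E
```

```text
over t13.1 tcp [0.6366 0.1632 0.2049] w0.0324 gf45 F [-0.1  0.6 -0.8]
down hit=True z-off 0.2 mm t14.6 tcp [0.6376 0.1619 0.0792] w0.0327 gf44 F [1.5 0.1 1.6]
away t16.1 tcp [0.6363 0.1618 0.2037] w0.0848 gf0 F [-0.3  0.1 -0.9]
gripped t18.8 tcp [0.3958 0.3032 0.0506] w0.0337 gf45 F [-0.5 -1.2  5.9]
lifted t19.8 tcp [0.3949 0.3027 0.1791] w0.0333 gf45 F [-1.1 -0.5 -2.4]
```

View pics/t2.png

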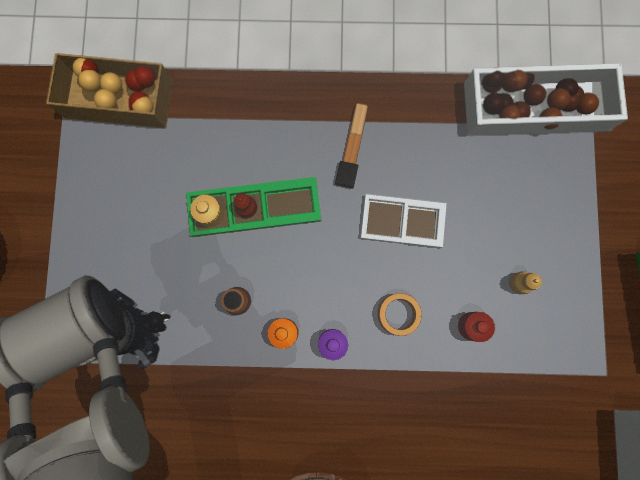

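The jar (205,208) and the gourd (244,205) stand upright in the green tray, and the elephant is gripped. I'll carry on.

```bash
python3 - <<'E'
from act import *
place(G(-.075),8.25,.044)
pick((.404,-.303),-5,.042)
p,d=optics.get_image('top'); cv2.imwrite('pics/t3.png',p[:,:,::-1])
E
```

```text
over t21.1 tcp [0.6491 0.0752 0.18  ] w0.0332 gf45 F [-0.3  0.1 -0.5]
down hit=True z-off 0.6 mm t22.7 tcp [0.6501 0.0738 0.0546] w0.0336 gf46 F [-0.6  0.4  4.2]
away t24.2 tcp [0.6491 0.0738 0.1788] w0.0850 gf0 F [-0.2 -0.2  0.7]
gripped t27.3 tcp [ 0.4046 -0.3035  0.0492] w0.0569 gf47 F [-0.2  1.4  4.5]
lifted t28.3 tcp [ 0.4036 -0.3026  0.1772] w0.0570 gf48 F [-1.1 -0.1 -2.4]
```

View pics/t3.png

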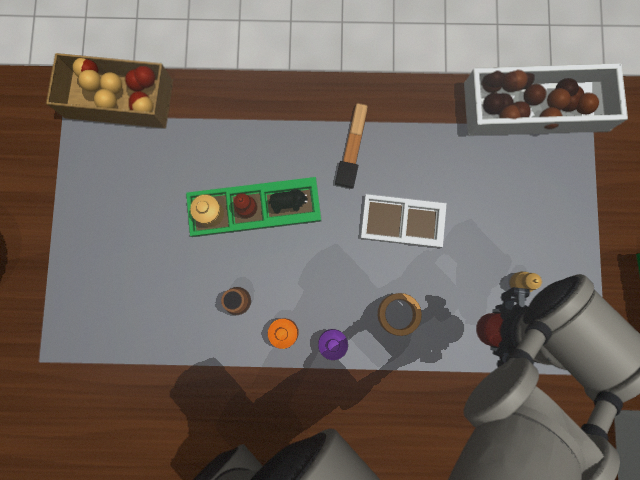

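The elephant is in its pocket at (288,201). The red jar is held near (490,328).

```bash
python3 - <<'E'
from act import *
place(W(.039),-5.5,.042)
pick((.4934,-.402),-40,.069)
place(W(-.038),-5.5,.069)
r.movej([.995,.342,1.524,0,1.275,-.146]); r.hold(.3); st('end')
T=[]
for n in('top','side'):
    p,d=optics.get_image(n); T.append(cv2.resize(p[150:270,170:470] if n=='top' else p[140:340,150:450],(800,320) if n=='top' else (800,533))[:,:,::-1])
    X=cloud(n,d).reshape(-1,3); X=X[~np.isnan(X[:,0])]
    for k,c,h in(('jp',G(.091),.079),('gr',G(.014),.09),('el',G(-.075),.064),('jr',W(.039),.079),('gp',W(-.038),.09)):
        q=X[(np.hypot(*(X[:,:2]-c).T)<.04)&(X[:,2]>.05)&(X[:,2]<.12)]
        q2=q[q[:,2]>h-.012]; (x,y),_=cv2.minEnclosingCircle(q2[:,:2].astype(np.float32))
        print(n,k,'top-h mm %.1f'%(1e3*(np.percentile(q[:,2],99.5)-h)),'off mm',(1e3*(np.array([x,y])-c)).round(1))
cv2.imwrite('pics/e1.png',T[0]); cv2.imwrite('pics/e2.png',T[1])
E
```

```text
over t29.4 tcp [ 0.6196 -0.1267  0.1777] w0.0565 gf48 F [ 0.3 -0.8 -1.7]
down hit=True z-off 1.2 mm t30.9 tcp [ 0.6206 -0.1257  0.0532] w0.0567 gf48 F [-1.7  0.   4.6]
away t32.3 tcp [ 0.6197 -0.1255  0.1768] w0.0851 gf0 F [-0.3 -0.2 -0.6]
gripped t35.0 tcp [ 0.4936 -0.4023  0.0757] w0.0329 gf44 F [-0.2  0.   4.1]
lifted t36.0 tcp [ 0.493  -0.4016  0.2037] w0.0328 gf45 F [-0.4 -0.3 -0.7]
over t37.0 tcp [ 0.6125 -0.2035  0.2046] w0.0328 gf45 F [ 0.2 -0.7 -0.9]
down hit=True z-off 0.6 mm t38.5 tcp [ 0.6133 -0.2024  0.0796] w0.0328 gf45 F [-0.1 -0.   4.1]
away t40.0 tcp [ 0.6124 -0.2021  0.2038] w0.0849 gf0 F [-1.  -1.1  0.2]
end t43.1 tcp [0.2191 0.4773 0.2563] w0.0851 gf0 F [ 0.3 -0.3  0.3]
top jp top-h mm 5.7 off mm [-4.9  0.2]
top gr top-h mm 6.0 off mm [0.  0.6]
top el top-h mm 6.1 off mm [-2.9  0.9]
top jr top-h mm 6.3 off mm [-2.7 -1. ]
top gp top-h mm 3.8 off mm [-1.1  1. ]
side jp top-h mm 6.3 off mm [-1.2 -6.7]
side gr top-h mm 4.5 off mm [-0.4 -1.6]
side el top-h mm 5.5 off mm [-3.6 -1. ]
side jr top-h mm 5.8 off mm [-5.7 -1.8]
side gp top-h mm 5.7 off mm [-1.6 -0.5]
```

View pics/e1.png

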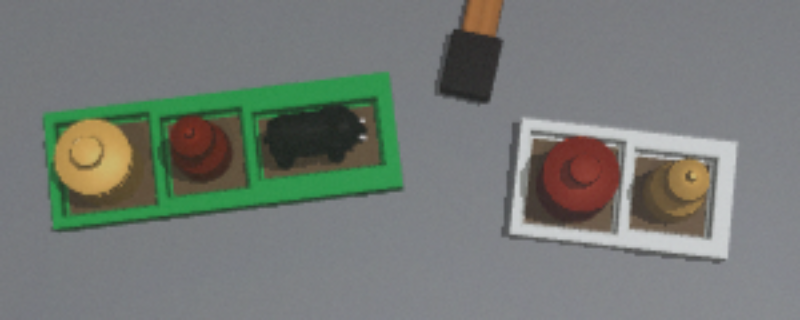

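View pics/e2.png

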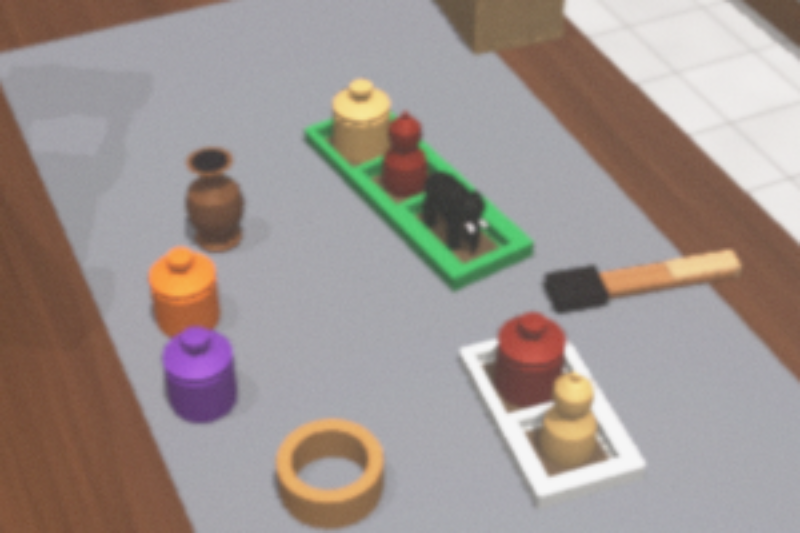

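Both views show all five pieces upright in their own pockets. Tops read 4–6 mm above table-standing height, which fits the 4 mm floors, and the bystanders have not moved. I'm handing the job in.

```bash
python3 -c "
from workcell import r
print(r.finish_job())"
```

```text
the job is handed in; nothing more can be done
None
```

Both gift sets are made up and handed in after about 43 s of robot time: in the last pictures all five pieces stand upright on their pocket floors, and the vase, tape and brush are where they were.

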